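# Twist-check the loose knob cap and set it aside for rework

## Robot

A 6-joint arm with a two-finger parallel gripper is mounted at the origin on the work surface. World frame = base frame: x ahead of the robot, y to its left, z up, the work surface at z = 0. Lengths are in m, angles in rad, forces in N, time in s.
With the tool pointing down it reaches from about 0.35 to 0.775 m from the base axis. Payload 7.3 kg.
Tool frame: the origin (TCP) lies on the mounting face of the last link; the fingertips stand 178 mm ahead of it and the grasp point (between the pads) lies 159 mm ahead of it (robot.tcp_to_tips is the distance from the TCP to the fingertips, in m); z points along the fingers, y is the direction in which the jaws open and shut (so a half turn about z gives the same grasp; the last joint's range is limited). The gripper opens to 92 mm and grips with 3 to 60 N. Pads are 19 mm wide; open, the fingers measure 130 mm over their backs; the gripper's body (75 mm by 190 mm) begins 47 mm behind the grasp point.
Start: joints at [-1.417, 0.342, 1.524, -0, 1.275, -0.146], TCP at [0.155, -0.502, 0.405] pointing down, gripper open.
Joint ranges: [-2.53, 2.53], [-0.77, 2.02], [0.04, 2.7], [-1, 4.14], [0.28, 2.66], [-3.11, 3.11]. Speed limits (rad/s): [2.57, 2.57, 3.14, 3.14, 3.14, 3.14].

## Interface

Orientations are given as [roll, pitch, yaw] about the fixed x, y, z axes, in that order (R = Rz(yaw) Ry(pitch) Rx(roll)).
In Python, from cell import robot, viewer gives the robot as it stands.
- The arm moves only by the shell command python3 -m creep 'ROWS' [OPENING] [FORCE]. ROWS is JSON, a list that holds one entry, the list of rows, each a list of 6 numbers: the shift along the world's x, y, z in mm, then the turn, a rotation vector about the world's x, y, z in degrees. A call has 1 to 5 rows; each row shifts and turns the pose as measured when the row begins; what a row does not reach is not made up. A row lasts 1/12 s, in which the tool goes at most 41.7 mm and 7.16 degrees, less where a joint would pass 70% of its speed; a pose out of reach is approached as far as the arm can. A call with a gripper value outside its range is refused whole. OPENING is the closure, from -1 (fully open) to 1 (shut), set as the call begins (- or left out, the last holds). The fingers move at their own pace and stop on an object; FORCE is the grip in N (left out, the last holds). Time passes only in rows, so rows that do not move let the fingers close. It gives the time, the measured TCP pose, the force and the opening at its end, in the units of the state.
- robot.observe(): the state, without advancing time (a new reading comes with each control period).
- viewer.read_camera(name): name is "scene" or "top" or "wrist"; returns the picture (400x640x3 uint8, blue, green, red); there is no depth.
- viewer.camera_model(name): a dict with "fx", "fy", "cx", "cy" (pixels), "pose" (4x4, takes a point from camera to world coordinates); the wrist camera has in their place "mount" (4x4, takes a point from camera to tool coordinates, whose origin is the TCP and whose axes are the flange's). Camera axes: x right, y up, looking along -z (the intrinsics and any distortion apply to the point x, -y, -z); pixel columns grow to the right and rows downward; lengths in m; the calibration is good to about 2 mm. A picture is of the moment at which its call begins: read the wrist's pose just before it. camera_model takes no time and is no camera call.
- robot.hand_in(): hands the job in, once; it reports no verdict.
The state is a dict: "time": time; "qpos": joint angles; "qvel": joint speeds; "joint_efforts": joint torques, N m; "tool_pos": TCP position; "tool_rot": TCP orientation; "contact_force": force on the tool from outside, world axes, zero at the start; "torque": the same for the moment, N m; "opening": finger opening in m.
Only numpy, scipy, OpenCV 4.12 (cv2) and the standard library are available. Lean on these libraries where they do the work, as an engineer would, in place of code of your own. Each camera call takes 0.05 s, during which the arm holds its last target. There are 200 camera calls.

## Task

One of the two knob caps fitted on the guitar pedal is loose: it rides high on its shaft with bare shaft showing beneath it. Take hold of that cap and, with it still on its shaft, gently twist it about an eighth of a turn, either way, to confirm that it is free; then lift it off and set it down upright, without dropping it, on the floor of the steel rework bin at the foot of the chute. Leave the tight cap alone.

Things in the scene. Friction and masses are not known exactly. Their poses are not given: they have to be found in the camera images.
- loose_cap: Loose cap: black knurled cylinder, 25 mm dia, 22 mm high, 22 g, on either shaft of the pedal. Origin: centre of underside; z up; x along the pointer line, at first within 0.12 rad of the pedal's +x. Its blind bore, 11 mm dia, 10 mm deep, sits on the tip of a 7 mm shaft 22 mm tall: its underside is 12 mm above the pedal's face. Turns freely; lifts off. (A spare like it on the bench is not meant.)
- tight_cap: Tight cap: an equal 25 x 22 mm cap pushed home on the other shaft, 72 mm from the loose one, underside 1 mm above the pedal's face, so 11 mm lower than the loose cap. It does not move. Origin: centre of its underside, z up.
- pedal: Pedal: bare die-cast aluminium box, 121 mm along x, 145 mm along y, 39 mm high, fixed. Origin: centre of underside, z up; top face at z = 39 mm. Shafts at x = 28, y = -36 and 36 mm; a chrome stomp switch 20 mm wide, 19 mm high stands on the face at x = -34, y = 0. Left or right of the robot, yaw up to 0.35 rad.
- bin: Rework bin: open steel tray, fixed, 150 mm along x, 140 mm along y, 30 mm high, walls and floor 4 mm (floor top at z = 4 mm). Origin: centre of underside, z up. A tin chute 100 mm wide ends over its far (+x) wall: lip at x = 66, z = 40 mm, rising 27 degrees to +x. Two small rejects, up to 12 mm high, lie near x = 40 mm; below x = 15 mm it is empty. Left or right of the robot, yaw up to 0.15 rad.

How it is judged:
On the way, in this order (a step that is already met when the one before it is completed fails the run):
1. the loose cap, held in the fingers, is twisted while still on its shaft (angle between the x axis of loose_cap and the x axis of pedal, either way round above 0.45 rad and z of loose_cap in the frame of pedal below 0.058 m and distance of loose_cap from where it was at the start of the episode below 0.012 m and contact force between the fingers and loose_cap above 0.2 N), for 0.1 s.
2. the cap is brought down to within 15 mm of the bin's floor still in the fingers (x of loose_cap in the frame of bin between -0.066 and 0.066 m and y of loose_cap in the frame of bin between -0.061 and 0.061 m and z of loose_cap in the frame of bin below 0.019 m and contact force between the fingers and loose_cap above 0.2 N), for 0.05 s.
At the end, for the whole second after the job is handed in: Loose cap twisted on its shaft to at least 0.45 rad from the pedal's x, then carried in the fingers to within 15 mm of the bin floor; it ends released, at rest, upright within 10 degrees, standing on the bin floor (within 4 mm) inside the walls (x of loose_cap in the frame of bin between -0.066 and 0.066 m and y of loose_cap in the frame of bin between -0.061 and 0.061 m and z of loose_cap in the frame of bin below 0.008 m and angle between loose_cap's own z axis and vertical below 0.17 rad and linear speed of loose_cap below 0.02 m/s); the robot touches nothing.
It fails at once if the tight cap is pushed or gripped (over 5 N) (contact force between any of the fingers, the arm and tight_cap above 5 N).
It fails at once if the loose cap is wrenched or pressed hard on its shaft (over 30 N) (contact force between loose_cap and pedal above 30 N).
It also fails if it takes over 45 s, if anything falls off the work surface, if the arm or the gripper's body presses on something with over 40 N, if the wrist force passes 120 N, or if a joint passes its speed limit or range.

## Working session

There is one attempt and no reset: what is moved stays moved. The work goes in short steps, Python scripts to look and compute and a shell command to move; the robot and the scene stay as the last step left them, time stands still between calls to the robot, and variables do not carry over. Pictures are saved under pics/ and viewed, about 8 in all and at most 12, crops included, and the job is handed in when it is done.

```bash
ls; mkdir -p pics
python3 - <<'E'
from cell import robot, viewer
import cv2,numpy as np
a=viewer.read_camera("top");b=viewer.read_camera("scene")
cv2.imwrite("pics/top.png",a);cv2.imwrite("pics/scene.png",b)
np.set_printoptions(precision=4,suppress=True)
for n in("top","scene","wrist"):print(n,viewer.camera_model(n))
print(robot.observe())
E
```

```text
pics
top {'fx': 363.15079866321724, 'fy': 363.15079866321724, 'cx': 312.45047072561135, 'cy': 200.73230004493053, 'pose': array([[-0.0021,  0.9967, -0.0807,  0.496 ],
       [-0.9998, -0.0035, -0.0182, -0.0235],
       [-0.0184,  0.0806,  0.9966,  0.81  ],
       [ 0.    ,  0.    ,  0.    ,  1.    ]])}
scene {'fx': 513.2287759110814, 'fy': 513.2287759110814, 'cx': 320.03229745992604, 'cy': 203.56456505313466, 'pose': array([[ 0.8787, -0.3974,  0.2646,  0.7716],
       [ 0.4774,  0.7355, -0.4809, -0.4325],
       [-0.0035,  0.5488,  0.8359,  0.7986],
       [ 0.    ,  0.    ,  0.    ,  1.    ]])}
wrist {'fx': 328.57883186507155, 'fy': 328.57883186507155, 'cx': 320.1212390773436, 'cy': 200.4099337498798, 'mount': array([[-0.001 ,  0.9581,  0.2864,  0.0761],
       [ 1.    ,  0.001 ,  0.0001,  0.0011],
       [-0.0002,  0.2864, -0.9581,  0.0205],
       [ 0.    ,  0.    ,  0.    ,  1.    ]])}
{'time': 0.1, 'qpos': array([-1.417 ,  0.3427,  1.5249, -0.    ,  1.2754, -0.146 ]), 'qvel': array([-0.002 , -0.0011, -0.0014,  0.0003,  0.001 , -0.0002]), 'joint_efforts': array([  0.0018, -43.2004, -24.4695,   0.072 ,   0.0527,  -0.0001]), 'tool_pos': array([ 0.1551, -0.5014,  0.4041]), 'tool_rot': array([-3.1402, -0.0002,  0.2998]), 'contact_force': array([ 0.693 , -0.2273,  0.5069]), 'torque': array([0.0017, 0.0251, 0.0106]), 'opening': 0.09181537697800073}
```

View pics/top.png

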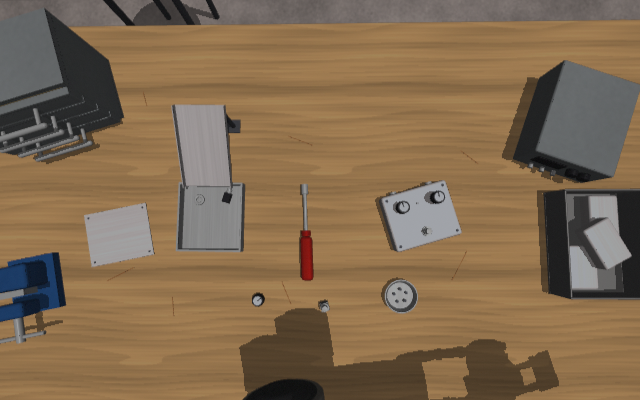

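View pics/scene.png

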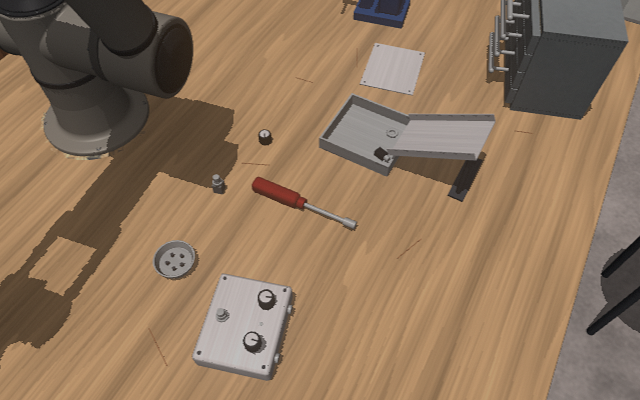

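The top view has the pedal at about (420,216), with caps at (402,207) and (438,198). The bin is at (211,217), with its chute going up to (200,140). The spare cap is at (258,299). Next I'll zoom in on the caps.

Run:
```python
import cv2,numpy as np
a=cv2.imread("pics/top.png")[165:265,370:470];b=cv2.imread("pics/scene.png")[270:380,190:300]
f=lambda i:cv2.resize(i,(400,400),interpolation=cv2.INTER_NEAREST)
c=cv2.imread("pics/top.png")[175:260,165:255]
cv2.imwrite("pics/crop.png",np.hstack([f(a),f(b)]))
```

```text
(no output)
```

View pics/crop.png

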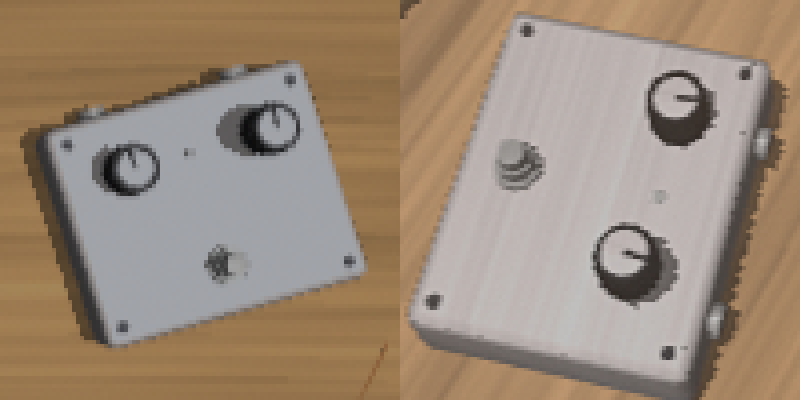

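```bash
cat > h.py <<'E'
import numpy as np
from scipy.spatial.transform import Rotation as R
from cell import robot,viewer
def ray(n,u,v,state=None):
    m=viewer.camera_model(n)
    if n=="wrist":
        T=np.eye(4);T[:3,:3]=R.from_euler('xyz',state["tool_rot"]).as_matrix();T[:3,3]=state["tool_pos"];P=T@m["mount"]
    else:P=m["pose"]
    d=P[:3,:3]@np.array([(u-m["cx"])/m["fx"],-(v-m["cy"])/m["fy"],-1.])
    return P[:3,3],d/np.linalg.norm(d)
def plane(n,u,v,z,state=None):
    o,d=ray(n,u,v,state);return o+d*(z-o[2])/d[2]
def tri(*rays):
    A=sum(np.eye(3)-np.outer(d,d) for o,d in rays);b=sum((np.eye(3)-np.outer(d,d))@o for o,d in rays)
    p=np.linalg.solve(A,b);return p,[np.linalg.norm(np.cross(p-o,d)) for o,d in rays]
E
python3 - <<'E'
from h import *
import cv2
np.set_printoptions(precision=4,suppress=True)
for n,t,s in(("left",(403.2,206.8),(266.5,297)),("right",(438.3,196.7),(251.9,340.7))):
    print(n,*tri(ray("top",*t),ray("scene",*s)),plane("top",*t,.062),plane("top",*t,.073))
im=cv2.imread("pics/top.png");hsv=cv2.cvtColor(im,cv2.COLOR_BGR2HSV)
m=((hsv[...,1]<50)&(hsv[...,2]>120)).astype(np.uint8)
m=cv2.morphologyEx(m,cv2.MORPH_CLOSE,np.ones((3,3)))
for n,(x0,x1,y0,y1),z in(("pedal",(370,470,165,265),.039),):
    k=np.zeros_like(m);k[y0:y1,x0:x1]=m[y0:y1,x0:x1]
    c=max(cv2.findContours(k,0,2)[0],key=cv2.contourArea)
    box=cv2.boxPoints(cv2.minAreaRect(c));P=np.array([plane("top",*p,z) for p in box])
    print(n,P[:,:2],P.mean(0),np.linalg.norm(P-np.roll(P,1,0),axis=1))
for p in((178.5,250),(243.5,251),(244.5,185),(180,185)):print("bin",p,plane("top",*p,.03))
f=cv2.resize(im[170:265,160:260],(800,600),interpolation=cv2.INTER_NEAREST)
cv2.imwrite("pics/bin.png",f)
E
```

```text
left [ 0.5449 -0.1971  0.0554] [np.float64(0.0013336835912134892), np.float64(0.001333683591213404)] [ 0.5434 -0.1963  0.062 ] [ 0.5427 -0.1938  0.073 ]
right [ 0.5647 -0.2676  0.0632] [np.float64(0.0010695044401246563), np.float64(0.0010695044401247097)] [ 0.564  -0.2686  0.062 ] [ 0.563 -0.265  0.073]
pedal [[ 0.569  -0.1534]
 [ 0.6095 -0.2911]
 [ 0.4898 -0.3223]
 [ 0.45   -0.1865]] [ 0.5296 -0.2383  0.039 ] [0.1235 0.1435 0.1237 0.1416]
bin (178.5, 250) [0.4541 0.2785 0.03  ]
bin (243.5, 251) [0.4518 0.1384 0.03  ]
bin (244.5, 185) [0.5939 0.1382 0.03  ]
bin (180, 185) [0.5945 0.2791 0.03  ]
```

View pics/bin.png

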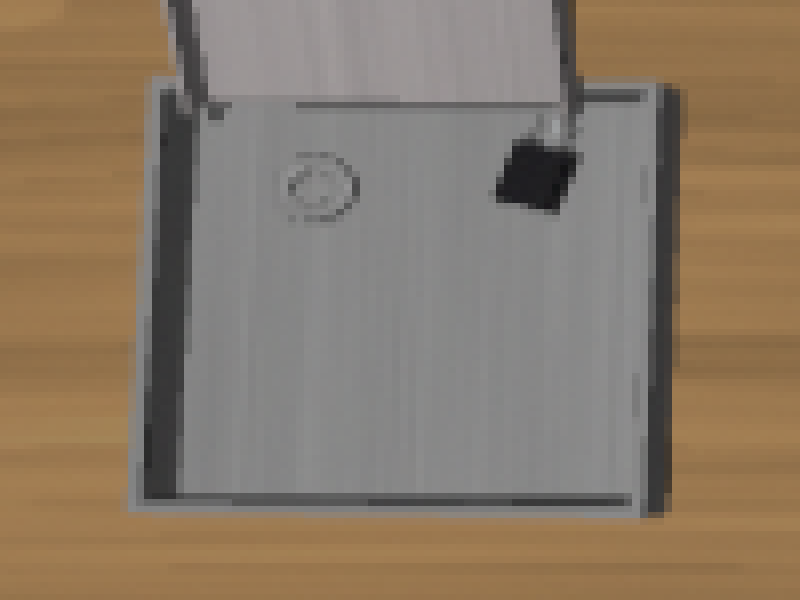

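Triangulation puts the right cap about 8 mm higher than the left. Taking right as 73 mm and left as 62 mm gives 71.4 mm spacing (72 expected), while the reverse gives 78 mm, so the right cap is the loose one. Its position is about (0.563, -0.265), with pedal yaw about 0.28. The bin crop shows the rim corners, centre about (0.525, 0.212), yaw about 0, and rejects only near the chute. I'll move above the cap.

```bash
python3 -m creep '[[[35,20,0,0,0,3],[35,20,0,0,0,3],[35,20,-6,0,0,3],[35,20,-6,0,0,3],[35,20,-6,0,0,3]]]' -0.1 10
python3 -m creep '[[[35,20,-7,0,0,3],[35,20,-7,0,0,3],[35,20,-7,0,0,3],[35,20,-7,0,0,3],[35,20,-7,0,0,3]]]'
```

```text
time: 0.52
tool_pos: [0.3286, -0.4019, 0.3847]
tool_rot: [-3.141, 0.003, 0.557]
contact_force: [0.7, -0.5, -0.9]
opening: 0.063
time: 0.93
tool_pos: [0.5059, -0.2978, 0.348]
tool_rot: [-3.138, 0.003, 0.831]
contact_force: [0.5, -0.8, -0.2]
opening: 0.0506
```

```bash
python3 -m creep '[[[29,16,-7,0,0,2],[28,16,-7,0,0,2],[0,0,0,0,0,0],[0,0,0,0,0,0]]]'
python3 - <<'E'
from h import *
import cv2
s=robot.observe();w=viewer.read_camera("wrist");print(s["tool_pos"],s["tool_rot"],s["opening"])
np.save("s1.npy",np.r_[s["tool_pos"],s["tool_rot"]]);cv2.imwrite("pics/w1.png",w)
E
```

```text
time: 1.27
tool_pos: [0.5709, -0.2573, 0.3286]
tool_rot: [-3.133, 0.001, 0.917]
contact_force: [0.1, -0.3, -0.3]
opening: 0.0505
[ 0.57088521 -0.25732851  0.32859477] [-3.13272538e+00  1.47644939e-03  9.16704637e-01] 0.05049575811945225
```

View pics/w1.png

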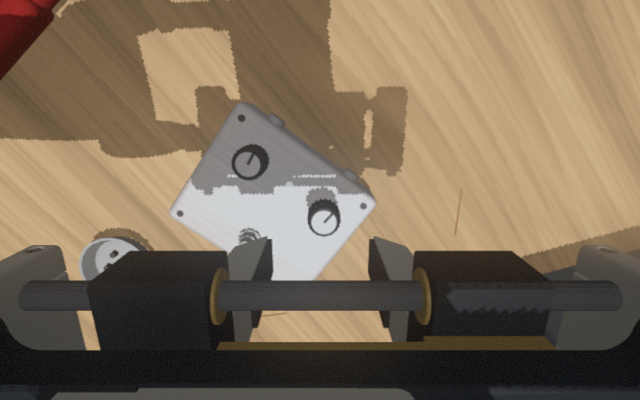

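The wrist view shows the loose cap's top at about (324,217) and the tight cap at about (250,162), with the fingers at the bottom. I'll locate both by their dark blobs.

Run:
```python
from h import *
import cv2
np.set_printoptions(precision=4,suppress=True)
v=np.load("s1.npy");s=dict(tool_pos=v[:3],tool_rot=v[3:])
P=plane("wrist",324,216.5,.073,s);Q=plane("wrist",250.5,161.5,.062,s)
print(P,Q,np.linalg.norm(P-Q)); a=np.arctan2((P-Q)[0],-(P-Q)[1]);print("yaw",a)
print("tri",tri(ray("wrist",324,216.5,s),ray("top",438.3,196.7),ray("scene",251.9,340.7)))
print("tri tight",tri(ray("wrist",250.5,161.5,s),ray("top",403.2,206.8),ray("scene",266.5,297)))
Rm=R.from_euler('xyz',v[3:]).as_matrix();print("grasp pt xy",v[:3]+.159*Rm[:,2])
w=cv2.imread("pics/w1.png")[130:250,220:380];cv2.imwrite("pics/w1c.png",cv2.resize(w,(800,600),interpolation=cv2.INTER_NEAREST))
```

```text
[ 0.5668 -0.2639  0.073 ] [ 0.547  -0.1983  0.062 ] 0.06945943728963587
yaw 0.29281515238531625
tri (array([ 0.5646, -0.2674,  0.0627]), [np.float64(0.00048310976628275634), np.float64(0.0012509550343902625), np.float64(0.0009472746302932256)])
tri tight (array([ 0.545 , -0.1975,  0.0554]), [np.float64(0.0007967748218194116), np.float64(0.0012452900865943196), np.float64(0.0015339453456364297)])
grasp pt xy [ 0.5696 -0.2567  0.1696]
```

View pics/w1c.png

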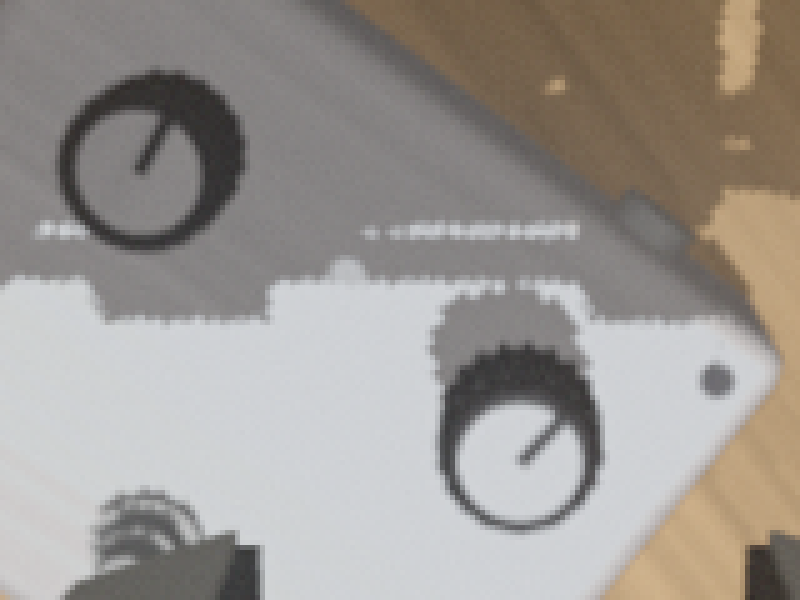

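Refined centres from the crop: loose top (324.2,222), tight top (247.8,164.4). The loose pointer sits about 8° clockwise of the pedal's x, so I'll twist clockwise.

Run:
```python
from h import *
np.set_printoptions(precision=4,suppress=True)
v=np.load("s1.npy");s=dict(tool_pos=v[:3],tool_rot=v[3:])
P=plane("wrist",324.2,222,.073,s);Q=plane("wrist",247.8,164.4,.062,s)
print(P,Q,np.linalg.norm((P-Q)[:2]),np.arctan2((P-Q)[0],-(P-Q)[1]))
print("tri",tri(ray("wrist",324.2,222,s),ray("top",438.3,196.7)))
print("tri",tri(ray("wrist",324.2,222,s),ray("top",438.3,196.7),ray("scene",251.9,340.7)))
Rm=R.from_euler('xyz',v[3:]).as_matrix();T=P.copy();T[2]=.231;print("delta mm",(T-v[:3])*1e3)
print("rotvec deg",(R.from_euler('xyz',[np.pi,0,.917])*R.from_matrix(Rm).inv()).as_rotvec(degrees=True))
```

```text
[ 0.5643 -0.2675  0.073 ] [ 0.544  -0.1987  0.062 ] 0.0717911757012497 0.286845599377315
tri (array([ 0.5633, -0.2678,  0.068 ]), [np.float64(0.0011513213100694563), np.float64(0.0011513213100695237)])
tri (array([ 0.5642, -0.2681,  0.0659]), [np.float64(0.0020616710932402226), np.float64(0.0009774954532087753), np.float64(0.0021543114204352017)])
delta mm [ -6.6128 -10.2209 -97.5948]
rotvec deg [-0.2419 -0.4547  0.0173]
```

Spacing is now 71.8 mm (72 given). Cap at (0.564, -0.267). Descending.

```bash
python3 -m creep '[[[-7,-10,-20,-0.2,-0.5,0],[0,0,-20,0,0,0],[0,0,-20,0,0,0],[0,0,-10,0,0,0],[0,0,0,0,0,0]]]'
python3 - <<'E'
from h import *
import cv2
s=robot.observe();P=s["tool_pos"];z=R.from_euler('xyz',s["tool_rot"]).as_matrix()[:,2]
print(P,s["tool_rot"],"axis at .065:",P+z*(.065-P[2])/z[2]); cv2.imwrite("pics/w2.png",viewer.read_camera("wrist")); print()
E
```

```text
time: 1.73
tool_pos: [0.5596, -0.2711, 0.2585]
tool_rot: [3.138, -0.001, 0.91]
contact_force: [0.3, 0.2, -0.7]
opening: 0.0503
[ 0.55960827 -0.27105869  0.2584714 ] [ 3.13828952e+00 -1.16742252e-03  9.09961614e-01] axis at .065: [ 0.56025143 -0.27127262  0.065     ]
```

View pics/w2.png

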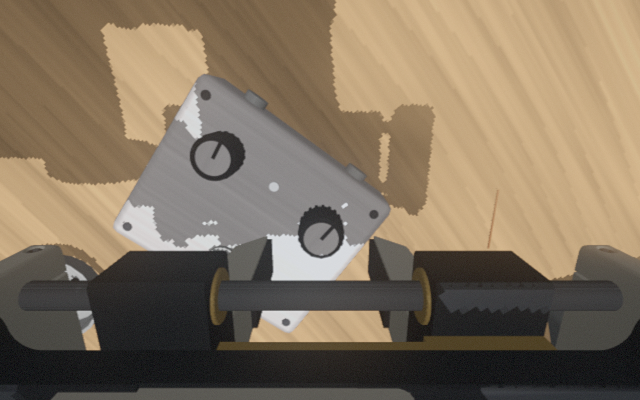

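The cap's top ring is at about (321,236), midway between the jaws. I'll check it against this pose.

Run:
```python
from h import *
s=robot.observe()
print(plane("wrist",321.5,236.5,.073,s),plane("wrist",213,159.5,.062,s),s["tool_pos"],s["tool_rot"])
```

```text
[ 0.56464413 -0.26768579  0.073     ] [ 0.54319417 -0.19973974  0.062     ] [ 0.55976565 -0.27122415  0.25936789] [ 3.13743787e+00 -1.13647870e-03  9.09897613e-01]
```

```bash
python3 -m creep '[[[4,4,0,0.1,0.1,0],[0,0,-10,0,0,0],[0,0,-10,0,0,0],[0,0,-7,0,0,0],[0,0,0,0,0,0]]]'
python3 - <<'E'
from h import *
s=robot.observe();P=s["tool_pos"];z=R.from_euler('xyz',s["tool_rot"]).as_matrix()[:,2]
print(P,s["tool_rot"],"axis at .065:",P+z*(.065-P[2])/z[2])
E
```

```text
time: 2.2
tool_pos: [0.5645, -0.2682, 0.2347]
tool_rot: [3.133, -0.002, 0.908]
contact_force: [-0.5, -0.6, -0.7]
opening: 0.0505
[ 0.56453901 -0.26818097  0.23473115] [ 3.13250802e+00 -2.24022450e-03  9.08258331e-01] axis at .065: [ 0.56598866 -0.26882969  0.065     ]
```

```bash
python3 -m creep '[[[0,1,-4,0.2,0.5,0],[0,0,0,0,0,0]]]'
python3 -m creep '[[[0,0,0,0,0,0],[0,0,0,0,0,0],[0,0,0,0,0,0],[0,0,0,0,0,0],[0,0,0,0,0,0]]]' 1 6
python3 -m creep '[[[0,0,0,0,0,0],[0,0,0,0,0,0],[0,0,0,0,0,0],[0,0,0,0,0,0],[0,0,0,0,0,0]]]'
```

```text
time: 2.37
tool_pos: [0.5646, -0.2669, 0.2299]
tool_rot: [-3.14, 0.001, 0.908]
contact_force: [0.5, -0.1, -0.7]
opening: 0.0506
time: 2.78
tool_pos: [0.5649, -0.2669, 0.2305]
tool_rot: [-3.141, 0.001, 0.909]
contact_force: [0.2, -0.4, -0.6]
opening: 0.0246
time: 3.2
tool_pos: [0.5649, -0.267, 0.231]
tool_rot: [3.141, 0.001, 0.909]
contact_force: [-0.0, -0.3, -0.1]
opening: 0.0246
```

Gripped at 24.6 mm. Now the twist, clockwise by about 40°.

```bash
python3 -m creep '[[[0,0,0,0,0,-5],[0,0,0,0,0,-5],[0,0,0,0,0,-5],[0,0,0,0,0,-5],[0,0,0,0,0,-5]]]' - 10
python3 -m creep '[[[0,0,0,0,0,-5],[0,0,0,0,0,-5],[0,0,0,0,0,-5],[0,0,0,0,0,-5],[0,0,0,0,0,0]]]'
```

```text
time: 3.62
tool_pos: [0.5649, -0.267, 0.2309]
tool_rot: [3.142, 0.001, 0.456]
contact_force: [0.6, -0.2, 0.4]
opening: 0.0244
time: 4.03
tool_pos: [0.5648, -0.267, 0.2308]
tool_rot: [-3.141, 0.001, 0.085]
contact_force: [-0.3, 0.3, -1.0]
opening: 0.0245
```

```bash
python3 -m creep '[[[0,0,0,0,0,0],[0,0,0,0,0,0]]]'
python3 - <<'E'
from h import *
import cv2
a=viewer.read_camera("wrist")[180:340,200:440];b=viewer.read_camera("scene")[250:370,180:360]
f=lambda i:cv2.resize(i,(400,300),interpolation=cv2.INTER_CUBIC)
cv2.imwrite("pics/tw.png",np.hstack([f(a),f(b)]))
E
```

```text
time: 4.2
tool_pos: [0.5648, -0.267, 0.2308]
tool_rot: [-3.141, 0.001, 0.09]
contact_force: [0.4, -0.5, -0.4]
opening: 0.0248
```

View pics/tw.png

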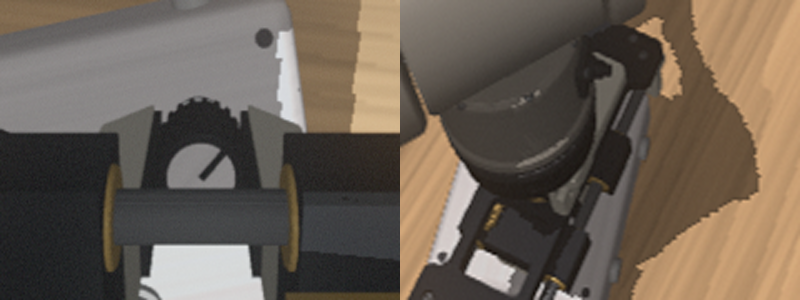

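The pointer keeps its 45° angle relative to the jaws, so the cap turned with the fingers and now sits about 0.9 rad from the pedal's x. Lifting straight up.

```bash
python3 -m creep '[[[0,0,5,0,0,0],[0,0,8,0,0,0],[0,0,10,0,0,0],[0,0,20,0,0,0],[0,0,25,0,0,0]]]' - 15
python3 -m creep '[[[0,10,30,0,0,0],[-5,30,10,0,0,0],[-5,36,0,0,0,-1],[-5,36,0,0,0,-1],[-5,36,0,0,0,-1]]]'
python3 -m creep '[[[-5,36,0,0,0,-1],[-5,36,0,0,0,-1],[-5,36,0,0,0,0],[-5,36,0,0,0,0],[-5,36,0,0,0,0]]]'
python3 -m creep '[[[-5,36,0,0,0,0],[-5,36,0,0,0,0],[-5,36,0,0,0,0],[0,20,0,0,0,0],[0,0,0,0,0,0]]]'
```

```text
time: 4.72
tool_pos: [0.5635, -0.2662, 0.2979]
tool_rot: [-3.135, 0.009, 0.092]
contact_force: [-0.3, -0.3, 0.3]
opening: 0.0237
time: 5.13
tool_pos: [0.5432, -0.1211, 0.3523]
tool_rot: [3.136, -0.009, 0.03]
contact_force: [1.0, 0.9, -0.5]
opening: 0.0242
time: 5.55
tool_pos: [0.515, 0.0667, 0.3601]
tool_rot: [3.134, -0.019, -0.008]
contact_force: [0.8, -0.1, -0.4]
opening: 0.0243
time: 5.97
tool_pos: [0.4957, 0.2067, 0.3675]
tool_rot: [3.138, -0.028, -0.0]
contact_force: [0.2, 0.3, -0.3]
opening: 0.0244
```

```bash
python3 -m creep '[[[3,3,-15,0,0.8,0],[2,2,-30,0,0.8,0],[0,0,-30,0,0,0],[0,0,-20,0,0,0],[0,0,0,0,0,0]]]'
python3 - <<'E'
from h import *
import cv2
s=robot.observe();P=s["tool_pos"];z=R.from_euler('xyz',s["tool_rot"]).as_matrix()[:,2]
print(P,s["tool_rot"],"axis at .03:",P+z*(.03-P[2])/z[2])
a=viewer.read_camera("wrist");b=viewer.read_camera("top")[100:300,110:310]
cv2.imwrite("pics/b1.png",np.hstack([cv2.resize(a,(480,300)),cv2.resize(b,(300,300))]))
E
```

```text
time: 6.38
tool_pos: [0.5012, 0.21, 0.2715]
tool_rot: [3.139, -0.006, 0.001]
contact_force: [-0.7, -0.5, -1.3]
opening: 0.0243
[0.50120911 0.20999026 0.27145456] [ 3.13945369e+00 -6.06570156e-03  1.48338595e-03] axis at .03: [0.50267448 0.20947596 0.03      ]
```

View pics/b1.png

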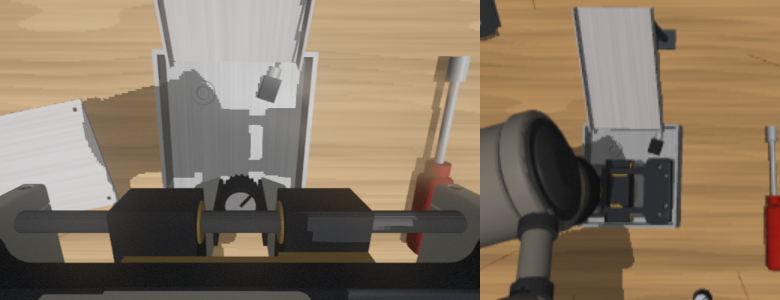

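The cap is held upright between the jaws at about (240,203), over the empty part of the bin. Descending.

```bash
python3 -m creep '[[[0,2,-20,0,0.3,0],[0,0,-20,0,0,0],[0,0,-18,0,0,0],[0,0,-10,0,0,0],[0,0,0,0,0,0]]]'
python3 -m creep '[[[0,0,-5,0,0,0],[0,0,-3,0,0,0],[0,0,0,0,0,0]]]'
```

```text
time: 6.9
tool_pos: [0.5069, 0.2102, 0.2133]
tool_rot: [-3.138, -0.021, -0.003]
contact_force: [-0.7, -0.2, -0.6]
opening: 0.0242
time: 7.15
tool_pos: [0.5085, 0.2099, 0.2081]
tool_rot: [-3.137, -0.027, -0.004]
contact_force: [-0.3, -0.5, -0.3]
opening: 0.0247
```

Tilt has drifted to -0.027 in pitch, so I'm correcting it and then going down in small steps.

```bash
python3 -m creep '[[[-8,1,0,-0.2,1.5,0],[0,0,-8,0,0.3,0],[0,0,0,0,0,0]]]'
python3 -m creep '[[[0,0,-6,0,0.2,0],[0,0,-3,0,0.2,0],[0,0,0,0,0,0]]]'
```

```text
time: 7.4
tool_pos: [0.5003, 0.2111, 0.2017]
tool_rot: [-3.14, 0.004, -0.004]
contact_force: [-0.3, -0.2, -0.5]
opening: 0.0242
time: 7.65
tool_pos: [0.5001, 0.2114, 0.1919]
tool_rot: [-3.14, 0.012, -0.003]
contact_force: [-0.4, -0.4, -0.2]
opening: 0.0247
```

```bash
python3 -m creep '[[[0,0,-3,0,-0.5,0],[0,0,0,0,0,0]]]'
python3 -m creep '[[[0,0,-2,0,0,0],[0,0,0,0,0,0]]]'
python3 -m creep '[[[0,0,-1.5,0,0,0],[0,0,0,0,0,0]]]'
```

```text
time: 7.82
tool_pos: [0.5002, 0.2114, 0.1882]
tool_rot: [-3.14, 0.003, -0.003]
contact_force: [-0.5, -0.1, -0.2]
opening: 0.0244
time: 7.98
tool_pos: [0.5002, 0.2113, 0.1859]
tool_rot: [-3.14, 0.003, -0.003]
contact_force: [-0.8, -0.8, -0.3]
opening: 0.0243
time: 8.15
tool_pos: [0.5003, 0.2114, 0.1843]
tool_rot: [-3.14, 0.003, -0.003]
contact_force: [-0.2, -0.3, -0.3]
opening: 0.0246
```

```bash
python3 -m creep '[[[0,0,-1,0,0,0],[0,0,0,0,0,0]]]'
python3 -m creep '[[[0,0,0,0,0,0],[0,0,0,0,0,0]]]'
```

```text
time: 8.32
tool_pos: [0.5004, 0.2114, 0.1835]
tool_rot: [-3.14, 0.002, -0.003]
contact_force: [0.3, 0.2, 0.1]
opening: 0.0247
time: 8.48
tool_pos: [0.5005, 0.2114, 0.1836]
tool_rot: [-3.14, 0.002, -0.003]
contact_force: [-0.7, -0.1, 0.4]
opening: 0.0245
```

```bash
python3 -m creep '[[[0,0,-1,0,0,0],[0,0,0,0,0,0]]]'
python3 -m creep '[[[0,0,-0.8,0,0,0],[0,0,0,0,0,0]]]'
```

```text
time: 8.65
tool_pos: [0.5006, 0.2114, 0.1836]
tool_rot: [-3.14, 0.001, -0.003]
contact_force: [0.5, -0.2, 0.1]
opening: 0.0243
time: 8.82
tool_pos: [0.5006, 0.2115, 0.1835]
tool_rot: [-3.14, 0.0, -0.003]
contact_force: [0.3, -0.3, -0.5]
opening: 0.0242
```

```bash
python3 -m creep '[[[0,0,-2,0,0,0]]]'; python3 -m creep '[[[0,0,0,0,0,0]]]'
```

```text
time: 8.9
tool_pos: [0.5008, 0.2116, 0.1826]
tool_rot: [-3.139, -0.001, -0.003]
contact_force: [-3.9, -1.4, 18.2]
opening: 0.0241
time: 8.98
tool_pos: [0.5008, 0.2116, 0.1828]
tool_rot: [-3.139, -0.001, -0.003]
contact_force: [0.2, 0.6, -0.3]
opening: 0.0244
```

Floor contact confirmed: an 18 N spike that then relaxed. Now I'll open slightly and lift away.

```bash
python3 -m creep '[[[0,0,0,0,0,0],[0,0,0,0,0,0],[0,0,0,0,0,0],[0,0,0,0,0,0],[0,0,0,0,0,0]]]' -0.1
python3 -m creep '[[[0,0,5,0,0,0],[0,0,10,0,0,0],[0,0,25,0,0,0],[0,0,35,0,0,0],[0,0,35,0,0,0]]]'
python3 -m creep '[[[-20,0,30,0,0,0],[-20,0,30,0,0,0],[0,0,0,0,0,0],[0,0,0,0,0,0],[0,0,0,0,0,0]]]'
python3 - <<'E'
from h import *
import cv2
s=robot.observe();np.save("s2.npy",np.r_[s["tool_pos"],s["tool_rot"]])
a=viewer.read_camera("wrist");b=viewer.read_camera("scene")
cv2.imwrite("pics/wf.png",a)
cv2.imwrite("pics/end.png",np.hstack([cv2.resize(a[60:300,180:460],(400,343)),cv2.resize(b[80:220,290:470],(400,343))]))
E
```

```text
time: 9.4
tool_pos: [0.501, 0.2119, 0.1824]
tool_rot: [-3.138, -0.002, -0.003]
contact_force: [-0.6, 2.4, 1.7]
opening: 0.0499
time: 9.82
tool_pos: [0.498, 0.2107, 0.2901]
tool_rot: [3.139, 0.016, -0.003]
contact_force: [-0.2, 0.9, 0.4]
opening: 0.0504
time: 10.23
tool_pos: [0.457, 0.2103, 0.3644]
tool_rot: [-3.139, -0.002, -0.004]
contact_force: [-0.0, -0.7, 0.9]
opening: 0.0504
```

View pics/end.png

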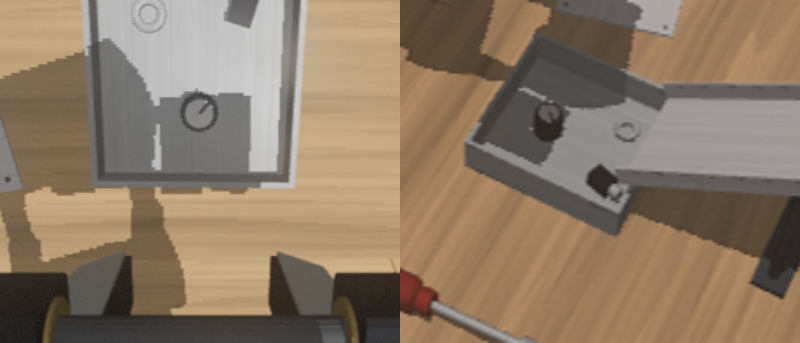

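The cap stands upright on the bin floor, top ring at (198,112) in the crop and pointer side up. It is well inside the walls, and the gripper is clear.

```bash
python3 -c "
from h import *
v=np.load('s2.npy');s=dict(tool_pos=v[:3],tool_rot=v[3:])
print(plane('wrist',180+198*.7,60+112*.7,.026,s));print(robot.hand_in())"
```

```text
[0.50102688 0.210845   0.026     ]
the job is handed in; nothing more can be done
None
```

I twisted the loose cap on its shaft, lifted it off and set it down upright on the rework bin floor. The job is handed in at about 10 s of the 45 s allowed; `hand_in` reports no verdict.

- **Which cap:** the loose one is on the pedal's −y shaft. It rides about 8 mm higher than the other when triangulated, and the two caps measure 71.8 mm apart against 72 given. The absolute triangulated heights came out about 5–10 mm low, so I relied on the height difference, the spacing and the known heights.
- **Twist:** I turned the gripped cap about 0.82 rad clockwise. The wrist picture showed it turning with the fingers, which puts it about 0.9 rad from the pedal's x axis.
- **Placing:** I carried it to the empty part of the bin and lowered it until it touched the floor, with a brief 18 N reading on the last step. Then I opened the fingers and backed off. The finger force readings were too noisy to show contact before that step.
- **Final check:** the last pictures show the cap standing upright at about (0.501, 0.211), within 1 mm of where I released it. That is about 24 mm short of the bin centre in x, clear of the rejects and walls, and the gripper was well clear. I kept the gripper away from the tight cap throughout and felt no contact near the pedal, but I took no picture of it after the lift.

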